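# Park the tiffin tier and the spice tin against the kerb

## Task

Clear the front of the bench: push the covered round tiffin tier and the yellow spice tin along the tiles, without lifting or tipping them, until both stand up against the low white kerb, one on each of the two blue tiles. Each should stand wholly on its tile, the tin with its side flush along the kerb; leave everything else where it is.

Things in the scene. Friction and masses are not known exactly. Their poses are not given: they have to be found in the camera images.
- kerb: fixed straight white kerb, 460 mm long, 35 thick, 30 high. Origin on the bench at the foot of its front face (towards the robot), midway along; x points into the kerb, away from the robot (front face: x = 0), y along it to the robot's left, z up. Two blue floor tiles, 150 mm square, flush with the bench, adjoin the front face, centred at y = +130 and -130 mm
- tile_left (a point): centre of the left blue tile, on the bench, 75 mm in front of the kerb's face; axes as the kerb's. Tile 150 x 150 mm
- tile_right (a point): centre of the right blue tile, likewise
- tier: loose closed round stainless steel tiffin tier with flat lid and no handle: upright-walled, 110 mm diameter, 60 mm high, about 0.2 to 0.45 kg, slides on the bench with dry friction. Origin at the centre of its underside, z up. It may start in front of either tile
- tin: loose closed yellow spice tin, a box 90 mm (its x) by 110 mm (its y) by 45 mm high, dark band, red patch on top, about 0.2 to 0.45 kg, dry friction. Origin at the centre of its underside, z up. It starts before either tile with its x axis within about 25 degrees of the kerb's x; parked, a 110 mm side lies along the kerb
- salt: bystander: loose white salt pot, 44 mm diameter, 45 mm high, standing by the kerb between the two blue tiles. Origin at the centre of its underside
- carrier: bystander: loose three-tier steel tiffin carrier with side clip, 117 mm across, 220 mm high with its handle, far to the right. Origin at the centre of its underside
- jar: bystander: loose empty glass jar with blue cap, 72 mm diameter, 115 mm high, to the left. Origin at the centre of its underside
- cup: bystander: loose blue ceramic cup, 76 mm diameter, 75 mm high, to the right. Origin at the centre of its underside
- spatula: bystander: loose wooden spatula, 260 mm long, lying to the left. Origin on its underside, its x along the handle
- colander: bystander: loose small steel colander, 150 mm across, 60 mm high, to the right beyond the end of the kerb. Origin at the centre of its underside

How it is judged:
By the outcome, as a careful person would: the job done as asked, in the order asked, and still so for the second after the job is handed in, with the robot touching nothing.
It also fails if it takes over 48 s, if anything falls off the work surface, if the arm or the gripper's body presses on something with over 40 N, if the wrist force passes 120 N, or if a joint passes its speed limit or range.

## Robot

A 6-joint arm with a two-finger parallel gripper is mounted at the origin on the work surface. World frame = base frame: x ahead of the robot, y to its left, z up, the work surface at z = 0. Lengths are in mm, angles in rad, forces in N, time in s.
With the tool pointing down it reaches from about 300 to 750 mm from the base axis. Payload 8.5 kg.
Tool frame: the origin (TCP) lies on the mounting face of the last link; the fingertips stand 166 mm ahead of it and the grasp point (between the pads) lies 147 mm ahead of it; z points along the fingers, y is the line along which they close (so a half turn about z gives the same grasp; the last joint's range is limited). The gripper opens to 88 mm and grips with 3 to 60 N. Pads are 18 mm wide; open, the fingers measure 123 mm over their backs; the gripper's body (75 mm by 187 mm) begins 45 mm behind the grasp point.
Start: joints at [-1.322, 0.381, 1.297, -0, 1.464, -0.215], TCP at [246.034, -491.883, 404.748] pointing down, gripper open.
Joint ranges: [-3.11, 3.11], [-0.89, 2.33], [0.22, 2.48], [-1.42, 4.56], [0.17, 2.85], [-2.88, 2.88]. Speed limits (rad/s): [2.39, 2.39, 3.14, 3.14, 3.14, 3.14].

## Interface

Orientations are given as a unit quaternion [x, y, z, w].
In Python, from cell import arm gives the robot as it stands.
- The arm moves only by the shell command python3 -m creep 'ROWS' [OPENING] [FORCE]. ROWS is JSON, a list of rows, each a list of 6 numbers: the shift along the world's x, y, z in m, then the turn, a rotation vector about the world's x, y, z in rad. In form: [[dx, dy, dz, wx, wy, wz], ...]. A call has 1 to 10 rows; each row shifts and turns the commanded pose from where the row before left it; what a row does not reach is not made up. A row lasts 1/12 s, in which the tool goes at most 41.7 mm and 7.16 degrees, less where a joint would pass 70% of its speed; a pose out of reach is approached as far as the arm can. A call with a gripper value outside its range is refused whole. OPENING is the finger opening in m, from 0 to 0.0881, set as the call begins (- or left out, the last holds). The fingers move at their own pace and stop on an object; FORCE is the grip in N (left out, the last holds). Time passes only in rows, so rows that do not move let the fingers close. It gives the time, the measured TCP pose, the force, the opening and the grip force at its end, in the units of the state.
- arm.get_obs(): the state, without advancing time (a new reading comes with each control period).
- arm.snapshot(name): name is "side" or "top"; returns the picture (480x640x3 uint8, red, green, blue); there is no depth.
- arm.calibration(name): a dict with "fovy" (degrees; the focal length in pixels is half the picture's height over the tangent of half this angle, whatever the lens; pixels are square), "cx", "cy" (the principal point, pixels), "k1" (the pictures are not rectified: a ray, as slopes to the right and down, at radius r is drawn at 1 + k1 r^2 times it, then the intrinsics apply), "eye" and "orientation" of the camera in the world. Camera axes: x right, y up, looking along -z (the intrinsics and any distortion apply to the point x, -y, -z); pixel columns grow to the right and rows downward; lengths in mm; the calibration is good to about 2 mm. A picture is of the moment at which its call begins. calibration takes no time and is no camera call.
- arm.hand_in(): hands the job in; it is judged then, once.
The state is a dict: "t": time; "qpos": joint angles; "joint_velocities": joint speeds; "joint_efforts": joint torques, N m; "tool_pos": TCP position; "tcp_rot": TCP orientation; "contact_force": force on the tool from outside, world axes, zero at the start; "wrist_torque": the same for the moment, N m; "width": finger opening in mm; "finger_force": force on a finger pad.
Only numpy, scipy, OpenCV 4.12 (cv2) and the standard library are available. Lean on these libraries where they do the work, as an engineer would, in place of code of your own. Each camera call takes 0.05 s, during which the arm holds its last target. There are 200 camera calls.

## Working session

There is one attempt and no reset: what is moved stays moved. The work goes in short steps, Python scripts to look and compute and a shell command to move; the robot and the scene stay as the last step left them, time stands still between calls to the robot, and variables do not carry over. Pictures are saved under pics/ and viewed, at most 10 in all, crops included, and the job is handed in when it is done.

```bash
mkdir -p pics
cat > h.py <<'E'
import numpy as np, cv2
from cell import arm
from scipy.spatial.transform import Rotation as R
def cam(n):
    c=arm.calibration(n); f=240/np.tan(np.radians(c["fovy"])/2)
    return c,f,R.from_quat(c["orientation"]).as_matrix(),np.array(c["eye"])
def p2w(n,u,v,z=0):
    c,f,M,e=cam(n); d=np.array([(u-c["cx"])/f,(v-c["cy"])/f]); s=d.copy()
    for _ in range(30): s=d/(1+c["k1"]*(s@s))
    r=M@np.array([s[0],-s[1],-1]); return np.round((e+r*(z-e[2])/r[2])[:2],1)
def snap(n,name):
    i=cv2.cvtColor(arm.snapshot(n),cv2.COLOR_RGB2BGR); cv2.imwrite(f"pics/{name}.png",i); return i
E
python3 - <<'E'
from h import *
snap("top","t0"); snap("side","s0")
for n in("top","side"): print(arm.calibration(n))
o=arm.get_obs(); print(o["t"],o["tool_pos"],o["tcp_rot"],o["contact_force"])
E
```

```text
{'fovy': 47.947353897856594, 'cx': 323.7950576202626, 'cy': 236.7351852870588, 'k1': -0.15582788419855215, 'eye': array([ 318.24147402,  -30.19429134, 1585.68520153]), 'orientation': array([ 0.04003349, -0.04984624, -0.69809877,  0.71314148])}
{'fovy': 50.200338937988754, 'cx': 324.96786327034164, 'cy': 237.35702816968904, 'k1': -0.03780279381684678, 'eye': array([  442.63802071, -1109.83858718,  1053.44399641]), 'orientation': array([ 0.39962854, -0.01925345, -0.02518292,  0.9161289 ])}
0.1 [ 246.0407981  -491.85283715  404.21689733] [ 9.73226886e-01  2.29845652e-01 -4.55222848e-05 -6.34616473e-04] [-0.07659098  0.06411823  0.43905374]
```

View pics/t0.png

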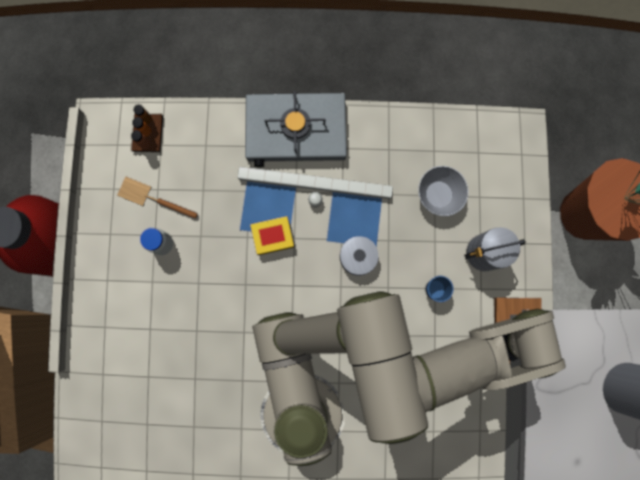

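View pics/s0.png

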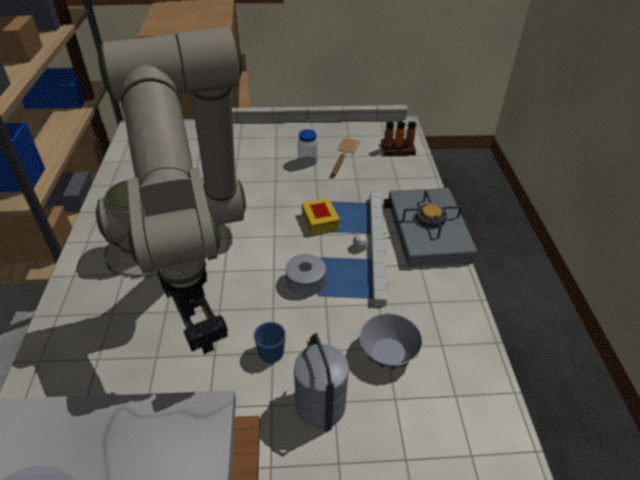

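The tin (about 272,236 in the top view) is before the left tile, and the tier (about 360,256) is before the right one. The salt is at 316,199. I'll enlarge that area.

Run:
```python
from h import *
i=cv2.imread("pics/t0.png")[160:290,225:405]
cv2.imwrite("pics/t0c.png",cv2.resize(i,None,fx=4.4,fy=4.4,interpolation=cv2.INTER_CUBIC))
```

```text
(no output)
```

View pics/t0c.png

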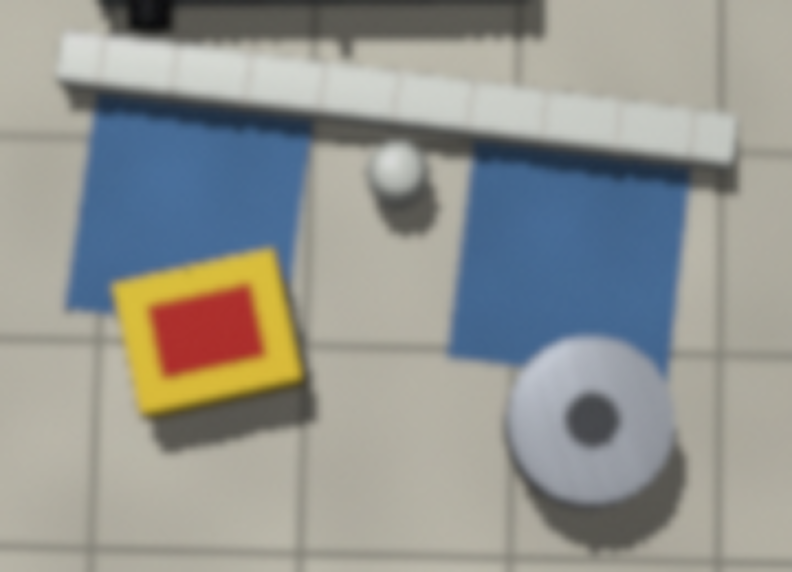

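```bash
cat >> h.py <<'E'
def cr(u,v,z,n="top",x0=225,y0=160,s=4.4): return p2w(n,(u+.5)/s-.5+x0,(v+.5)/s-.5+y0,z)
a,b=cr(58,82,30),cr(734,163,30)
K=(a+b)/2; d=(a-b)/np.linalg.norm(a-b); th=np.arctan2(-d[0],d[1])  # kerb y axis = d
Rk=np.array([[np.cos(th),-np.sin(th)],[np.sin(th),np.cos(th)]])
k2w=lambda p:np.round(K+Rk@np.array(p),1)
w2k=lambda p:np.round(Rk.T@(np.array(p)-K),1)
E
python3 - <<'E'
from h import *
print("kerb",K,np.degrees(th),np.linalg.norm(a-b))
for n,p in dict(tlFL=(66,310),tlBL=(98,97),tlBR=(312,123),trFL=(450,355),trBL=(474,145),trBR=(690,170)).items(): print(n,cr(*p,0),w2k(cr(*p,0)))
t=[cr(*p,45) for p in((111,285),(274,248),(303,380),(143,417))]
for p in t: print("tin",p,w2k(p))
print("ctr",np.mean(t,0),w2k(np.mean(t,0)),[np.linalg.norm(t[i]-t[i-1]).round() for i in range(4)])
x=t[0]+t[1]-t[2]-t[3]; print("tin yaw",np.degrees(np.arctan2(x[1],x[0])))
for n,p in dict(tier=(590,419,60),tierL=(507,419,60),tierR=(674,419,60),salt=(399,168,45)).items(): print(n,cr(*p),w2k(cr(*p)))
E
```

```text
kerb [663.55 -19.4 ] -5.663190748595757 457.030688247518
tlFL [535.7 200.3] [-148.9  206. ]
tlBL [683.2 184.6] [ -0.6 204.9]
tlBR [668.   37.7] [-1.2 57.3]
trFL [510.8 -59.5] [-148.  -55.]
trBL [655.3 -73.1] [ -2.9 -54.3]
trBR [ 641.6 -220.8] [  -2.  -202.6]
tin [546.7 164.8] [-134.5  171.8]
tin [573.6  58.4] [-97.2  68.5]
tin [486.8  36.9] [-181.4   38.6]
tin [460.2 140.6] [-218.1  139.2]
ctr [516.825 100.175] [-157.8  104.5] [np.float64(90.0), np.float64(110.0), np.float64(89.0), np.float64(107.0)]
tin yaw 14.772851827195536
tier [ 463.9 -149.7] [-185.8 -149.4]
tierL [462.8 -96. ] [-192.2  -96. ]
tierR [ 465.1 -204.2] [-179.2 -203.5]
salt [629.  -22.6] [-34.1  -6.6]
```

```bash
python3 -c "
from h import *
print('cup',p2w('top',440,288,60),'carrier',p2w('top',498,247,150))"
python3 -m creep '[[0.0143,0.03385,0,0,0,-0.0415],[0.0143,0.03385,0,0,0,-0.0415],[0.0143,0.03385,0,0,0,-0.0415],[0.0143,0.03385,0,0,0,-0.0415],[0.0143,0.03385,0,0,0,-0.0415],[0.0143,0.03385,0,0,0,-0.0415],[0.0143,0.03385,0,0,0,-0.0415],[0.0143,0.03385,0,0,0,-0.0415],[0.0143,0.03385,0,0,0,-0.0415],[0.0143,0.03385,0,0,0,-0.0415]]' 0.088
cat > st.py <<'E'
from h import *
o=arm.get_obs(); M=R.from_quat(o["tcp_rot"]).as_matrix()
print("t",round(o["t"],2),"tcp",np.round(o["tool_pos"],1),"kerb",w2k(np.array(o["tool_pos"])[:2]),"yaw",np.degrees(np.arctan2(M[1,0],M[0,0])).round(2),"F",np.round(o["contact_force"],1),"w",o["width"],"z",M[:,2].round(3))
E
python3 st.py
```

```text
cup [ 373.7 -383.6] carrier [ 484.4 -525.2]
t: 0.93
tool_pos: [389.2, -151.6, 404.7]
tcp_rot: [1.0, 0.023, -0.0, -0.0]
contact_force: [0.2, -1.2, -0.0]
width: 88.0
finger_force: 0.0
t 0.93 tcp [ 389.2 -151.6  404.7] kerb [-259.9 -158.6] yaw 2.66 F [ 0.2 -1.2 -0. ] w 87.96221196807217 z [-0.  0. -1.]
```

```bash
python3 -m creep '[[0,-0.002,-0.03,0,0,0],[0,0,-0.03,0,0,0],[0,0,-0.03,0,0,0],[0,0,-0.03,0,0,0],[0,0,-0.03,0,0,0],[0,0,-0.03,0,0,0],[0,0,-0.025,0,0,0],[0,0,-0.015,0,0,0],[0,0,-0.004,0,0,0]]'
python3 st.py
```

```text
t: 1.68
tool_pos: [388.7, -155.2, 178.7]
tcp_rot: [1.0, 0.024, -0.002, -0.001]
contact_force: [0.2, -0.1, 0.4]
width: 87.8
finger_force: 0.0
t 1.68 tcp [ 388.7 -155.2  178.7] kerb [-260.1 -162.2] yaw 2.79 F [ 0.2 -0.1  0.4] w 87.75105713642445 z [-0.004  0.003 -1.   ]
```

```bash
python3 -m creep '[[0.012,0.001,0,0,0,0],[0.012,0.001,0,0,0,0],[0.006,0,0,0,0,0],[0.006,0,0,0,0,0],[0.007,0.0005,0,0,0,0],[0.007,0.0005,0,0,0,0],[0.007,0.0005,0,0,0,0],[0.007,0.0005,0,0,0,0],[0.007,0.0005,0,0,0,0],[0.007,0.0005,0,0,0,0]]'
python3 st.py
python3 -m creep '[[0.007,0.0004,0,0,0,0],[0.007,0.0004,0,0,0,0],[0.007,0.0004,0,0,0,0],[0.007,0.0004,0,0,0,0],[0.007,0.0004,0,0,0,0],[0.007,0.0004,0,0,0,0],[0.007,0.0004,0,0,0,0],[0.007,0.0004,0,0,0,0],[0,0,0,0,0,0]]'
python3 st.py; python3 -c "
from h import *
i=snap('top','t1')[160:290,225:405]
j=snap('side','s1')[180:320,270:420]
cv2.imwrite('pics/t1c.png',cv2.resize(i,None,fx=4.4,fy=4.4,interpolation=cv2.INTER_CUBIC))
cv2.imwrite('pics/s1c.png',cv2.resize(j,None,fx=4,fy=4,interpolation=cv2.INTER_CUBIC))"
```

```text
t: 2.52
tool_pos: [467.6, -150.3, 180.8]
tcp_rot: [1.0, 0.024, -0.0, -0.0]
contact_force: [-5.5, -1.5, 5.5]
width: 88.1
finger_force: 2.9
t 2.52 tcp [ 467.6 -150.3  180.8] kerb [-182.1 -149.6] yaw 2.8 F [-5.5 -1.5  5.5] w 88.0596308404362 z [-0.  0. -1.]
t: 3.27
tool_pos: [524.3, -147.1, 180.8]
tcp_rot: [1.0, 0.025, 0.001, 0.0]
contact_force: [0.2, 1.0, 0.7]
width: 88.1
finger_force: 0.7
t 3.27 tcp [ 524.3 -147.1  180.8] kerb [-126.  -140.8] yaw 2.81 F [0.2 1.  0.7] w 88.13352006372533 z [ 0.002 -0.    -1.   ]
```

View pics/s1c.png

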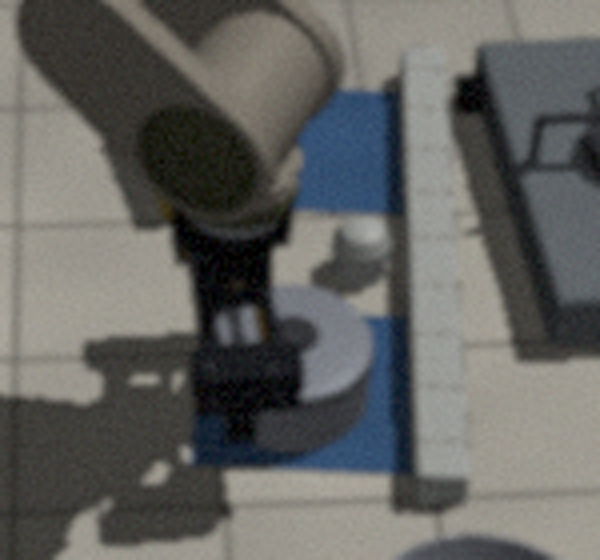

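The tier is on the right tile in the finger cradle. Its lid edge is at crop (373,345), still short of the kerb front at about 408.

```bash
python3 -c "
from h import *
for p in((373,345,60),(345,440,0),(410,345,0),(415,470,30),(408,55,30)):
  q=cr(*p,n='side',x0=270,y0=180,s=4);print(p,q,w2k(q))"
```

```text
(373, 345, 60) [ 618.7 -158.8] [ -30.9 -143.1]
(345, 440, 0) [ 599.9 -190. ] [ -46.5 -176. ]
(410, 345, 0) [ 655.9 -102.6] [  0.6 -83.5]
(415, 470, 30) [ 638.5 -244.3] [  -2.7 -226.3]
(408, 55, 30) [690.4 193.8] [  5.7 214.8]
```

```bash
python3 -m creep '[[0.005,0.0003,0,0,0,0],[0.005,0.0003,0,0,0,0],[0.005,0.0003,0,0,0,0],[0.005,0.0003,0,0,0,0],[0.004,0.0002,0,0,0,0],[0.002,0,0,0,0,0],[0.001,0,0,0,0,0],[0,0,0,0,0,0]]'
python3 st.py
python3 -m creep '[[0.001,0,0,0,0,0],[0.001,0,0,0,0,0]]'
python3 -m creep '[[0.001,0,0,0,0,0],[0.001,0,0,0,0,0]]'
```

```text
t: 4.03
tool_pos: [550.2, -145.8, 180.7]
tcp_rot: [1.0, 0.024, 0.0, 0.0]
contact_force: [0.8, 0.8, -0.1]
width: 88.3
finger_force: 0.2
t 4.03 tcp [ 550.2 -145.8  180.7] kerb [-100.3 -136.9] yaw 2.8 F [ 0.8  0.8 -0.1] w 88.31215373576781 z [ 0. -0. -1.]
t: 4.2
tool_pos: [551.9, -145.8, 180.8]
tcp_rot: [1.0, 0.024, -0.0, -0.0]
contact_force: [-1.5, 0.5, -0.3]
width: 88.0
finger_force: 0.6
t: 4.37
tool_pos: [554.0, -145.8, 180.8]
tcp_rot: [1.0, 0.024, -0.0, -0.0]
contact_force: [-2.3, -0.2, 1.0]
width: 88.0
finger_force: 1.3
```

```bash
for k in 1 2 3; do :; done
python3 -m creep '[[0.001,0,0,0,0,0],[0.001,0,0,0,0,0]]' | grep -E 'pos|contact'
python3 -m creep '[[0.001,0,0,0,0,0],[0.001,0,0,0,0,0]]' | grep -E 'pos|contact'
python3 -c "
from h import *
j=snap('side','s2')[200:310,300:420]
cv2.imwrite('pics/s2c.png',cv2.resize(j,None,fx=5,fy=5,interpolation=cv2.INTER_CUBIC))"
```

```text
tool_pos: [555.2, -145.8, 180.6]
contact_force: [-11.8, -1.8, 5.3]
tool_pos: [556.2, -145.8, 180.5]
contact_force: [-20.7, -3.3, 9.8]
```

View pics/s2c.png

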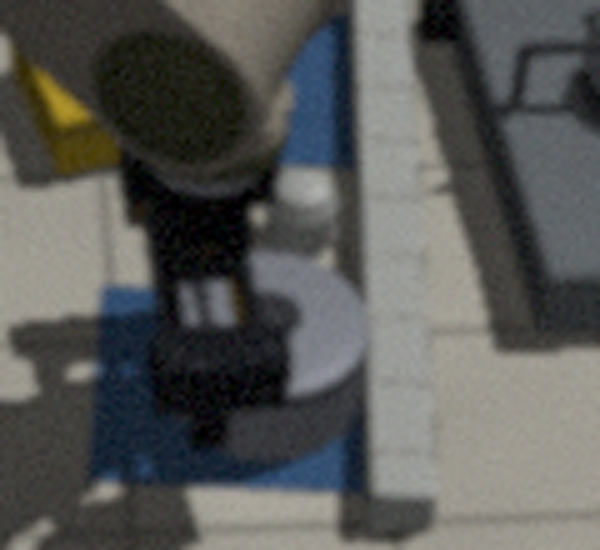

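The lid edge at crop (366,330) now meets the kerb, and the force confirms it. I'm backing off and going to the tin.

```bash
python3 -m creep '[[-0.002,0,0,0,0,0],[-0.008,0,0,0,0,0],[-0.025,-0.001,0,0,0,0],[-0.03,-0.001,0,0,0,0],[-0.03,-0.001,0,0,0,0],[-0.02,0,0.03,0,0,0],[0,0,0.035,0,0,0],[0,0.03,0.025,0,0,0.05],[0,0.033,0,0,0,0.05],[0,0.033,0,0,0,0.05]]'
python3 -m creep '[[0,0.033,0,0,0,0.05],[0,0.033,0,0,0,0.01],[0,0.033,0,0,0,0],[0,0.03,0,0,0,0],[0,0,0,0,0,0]]' 0.05
python3 st.py
```

```text
t: 5.58
tool_pos: [442.9, -52.1, 272.5]
tcp_rot: [0.995, 0.1, 0.002, 0.001]
contact_force: [-0.1, 0.9, -0.4]
width: 88.2
finger_force: 0.0
t: 6.0
tool_pos: [442.3, 79.9, 271.0]
tcp_rot: [0.991, 0.131, 0.001, -0.0]
contact_force: [0.5, -0.8, -0.1]
width: 56.7
finger_force: 0.0
t 6.0 tcp [442.3  79.9 271. ] kerb [-230.   77.] yaw 15.07 F [ 0.5 -0.8 -0.1] w 56.66224279762738 z [ 0.001  0.001 -1.   ]
```

```bash
python3 -m creep '[[0,0,-0.03,0,0,0],[0,0,-0.03,0,0,0],[0,0,-0.022,0,0,0],[0,0,-0.008,0,0,0],[0,0,0,0,0,0]]'
python3 st.py
python3 - <<'E'
from h import *
u=lambda a:np.array([np.cos(a),np.sin(a)])
t=np.radians(14.8); w=np.radians(20.4)/10
for i in range(10):
    m=t-w/2; d=8*u(m)-54*(u(t-w)-u(t)); t-=w; print(d.round(1),end=" ")
print(w)
E
```

```text
t: 6.42
tool_pos: [442.9, 75.8, 179.7]
tcp_rot: [0.992, 0.129, -0.001, -0.0]
contact_force: [-0.2, -0.1, -0.4]
width: 50.0
finger_force: 0.0
t 6.42 tcp [442.9  75.8 179.7] kerb [-228.9   73. ] yaw 14.8 F [-0.2 -0.1 -0.4] w 50.02806635725426 z [-0.003  0.    -1.   ]
[7.3 3.8] [7.4 3.5] [7.6 3.2] [7.7 3. ] [7.8 2.7] [7.9 2.4] [7.9 2.1] [8.  1.9] [8.1 1.6] [8.1 1.3] 0.03560471674068432
```

```bash
python3 -m creep '[[0.003,0.004,0,0,0,0],[0.005,0.003,0,0,0,0],[0.005,0.001,0,0,0,0],[0.005,0.0013,0,0,0,0],[0.005,0.0013,0,0,0,0],[0.005,0.0013,0,0,0,0],[0.005,0.0013,0,0,0,0],[0.004,0.001,0,0,0,0]]'
python3 st.py
python3 -m creep '[[0.0073,0.0038,0,0,0,-0.0356],[0.0074,0.0035,0,0,0,-0.0356],[0.0076,0.0032,0,0,0,-0.0356],[0.0077,0.003,0,0,0,-0.0356],[0.0078,0.0027,0,0,0,-0.0356],[0.0079,0.0024,0,0,0,-0.0356],[0.0079,0.0021,0,0,0,-0.0356],[0.008,0.0019,0,0,0,-0.0356],[0.0081,0.0016,0,0,0,-0.0356],[0.0081,0.0013,0,0,0,-0.0356]]'
python3 -m creep '[[0,0,0,0,0,0]]' >/dev/null
python3 st.py; python3 -c "
from h import *
i=snap('top','t2')[160:290,225:405]; snap('side','s3')
cv2.imwrite('pics/t2c.png',cv2.resize(i,None,fx=4.4,fy=4.4,interpolation=cv2.INTER_CUBIC))"
```

```text
t: 7.08
tool_pos: [480.1, 90.6, 181.0]
tcp_rot: [0.992, 0.129, -0.001, -0.0]
contact_force: [-3.9, -1.4, 5.1]
width: 49.5
finger_force: 2.6
t 7.08 tcp [480.1  90.6 181. ] kerb [-193.4   91.3] yaw 14.84 F [-3.9 -1.4  5.1] w 49.53715254882037 z [-0.001 -0.    -1.   ]
t: 7.92
tool_pos: [558.1, 116.3, 180.8]
tcp_rot: [0.999, -0.049, -0.001, -0.0]
contact_force: [-4.3, 0.8, 3.0]
width: 49.9
finger_force: 2.0
t 8.0 tcp [559.  116.2 180.9] kerb [-117.4  124.6] yaw -5.63 F [-0.2  0.1  0.1] w 50.013989743219675 z [ 0.002  0.    -1.   ]
```

View pics/t2c.png

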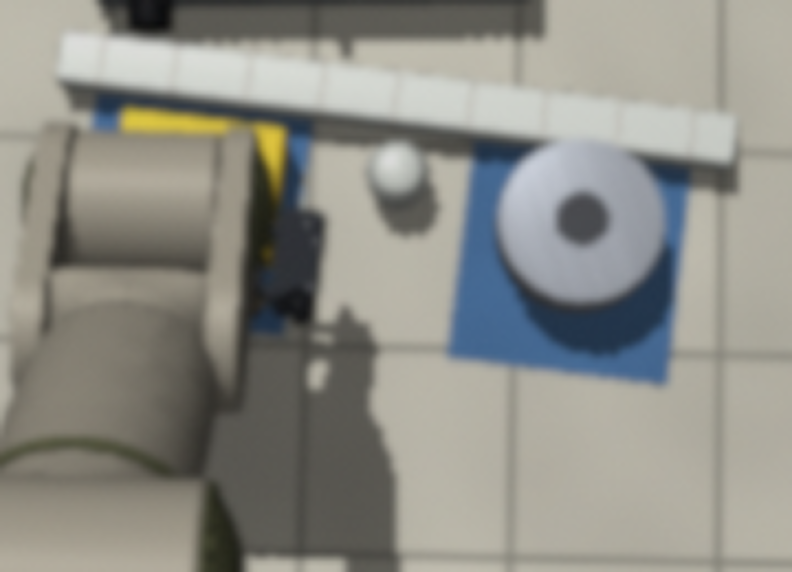

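The tier (lid centre at crop 582,222) is parked against the kerb. The tin's front edge runs (120,107)-(287,127), nearly parallel to the kerb with a small gap left.

```bash
python3 -c "
from h import *
for p in((120,107,45),(287,127,45),(582,222,60)):print(w2k(cr(*p)))"
python3 -m creep '[[0.004,-0.0004,0,0,0,0],[0.004,-0.0004,0,0,0,0],[0.003,-0.0003,0,0,0,0],[0.002,-0.0002,0,0,0,0],[0.001,0,0,0,0,0],[0,0,0,0,0,0]]' | grep -E 'pos|contact'
```

```text
[-15.3 182.4]
[-15.6  70.4]
[ -58.1 -129.9]
tool_pos: [572.1, 114.6, 180.7]
contact_force: [0.2, -0.3, -0.1]
```

```bash
python3 -m creep '[[0.001,0,0,0,0,0],[0.001,0,0,0,0,0]]' | grep -E 'pos|contact'
python3 -m creep '[[0.001,0,0,0,0,0],[0.001,0,0,0,0,0]]' | grep -E 'pos|contact'
python3 -m creep '[[0.001,0,0,0,0,0],[0.001,0,0,0,0,0]]' | grep -E 'pos|contact'
```

```text
tool_pos: [573.7, 114.6, 180.7]
contact_force: [-1.4, 0.7, -0.7]
tool_pos: [575.7, 114.7, 180.7]
contact_force: [-8.8, 0.2, 4.8]
tool_pos: [576.6, 114.8, 180.7]
contact_force: [-15.9, -0.5, 10.7]
```

```bash
python3 -m creep '[[0.001,0,0,0,0,0],[0,0,0,0,0,0]]' | grep -E 'pos|contact'
python3 -m creep '[[-0.002,0,0,0,0,0],[-0.008,0.001,0,0,0,0],[-0.025,0.002,0,0,0,0],[-0.03,0.003,0,0,0,0],[-0.035,0.003,0,0,0,0],[-0.035,0,0.01,0,0,0],[-0.03,0,0.03,0,0,0],[-0.02,0,0.04,0,0,0],[-0.02,-0.02,0.03,0,0,0],[0,0,0,0,0,0]]'
python3 -c "
from h import *
i=snap('top','t3')[160:290,225:405]; j=snap('side','s4')[180:320,280:430]
cv2.imwrite('pics/t3c.png',cv2.resize(i,None,fx=4.4,fy=4.4,interpolation=cv2.INTER_CUBIC))
cv2.imwrite('pics/s4c.png',cv2.resize(j,None,fx=4,fy=4,interpolation=cv2.INTER_CUBIC))"
```

```text
tool_pos: [576.9, 114.9, 180.7]
contact_force: [-16.0, -0.4, 11.0]
t: 10.1
tool_pos: [373.3, 102.9, 291.8]
tcp_rot: [0.999, -0.048, 0.004, 0.0]
contact_force: [1.1, -0.4, -0.1]
width: 50.0
finger_force: 0.0
```

View pics/t3c.png

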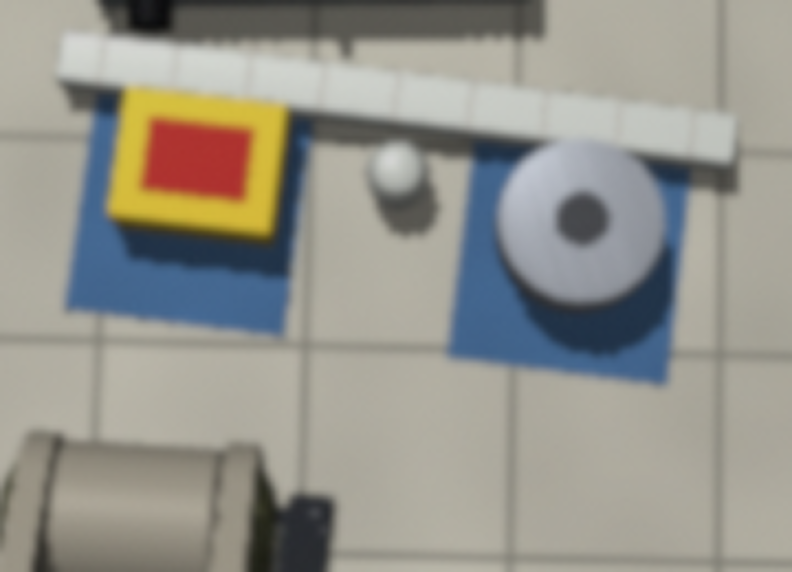

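View pics/s4c.png

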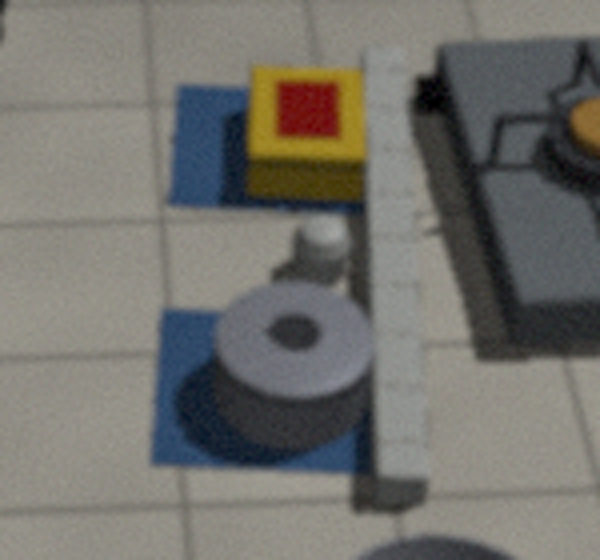

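Both are against the kerb. The tin's edge (126,87)-(290,107) is parallel to it, both are within their tiles, and the salt hasn't moved from 399,168. I'm handing in.

```bash
python3 -c "
from h import *
print(arm.hand_in())"
```

```text
the job is handed in; nothing more can be done
None
```

The job is handed in at about 10 s of the 48 s allowed: the tier stands on the right blue tile and the tin on the left, both against the kerb with the tin's side flush along it, and the salt pot between them hadn't moved.

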